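# Nest the parts trays

### The arm

A 6-joint arm with a two-finger parallel gripper is mounted at the origin on the work surface. World frame = base frame: x ahead of the robot, y to its left, z up, the work surface at z = 0. Lengths are in m, angles in degrees, forces in N, time in s.
With the tool pointing down it reaches from about 0.375 to 0.9 m from the base axis. Payload 3.1 kg.
Tool frame: the origin (TCP) lies on the centre line of the jaws, within the pads' length; the fingertips stand 25 mm ahead of it and the grasp point (between the pads) lies 6 mm ahead of it; y points along the fingers, x is the direction in which the jaws open and shut, and the axes are right-handed (so a half turn about y gives the same grasp; the last joint's range is limited). The gripper opens to 87 mm and grips with 3 to 60 N. Pads are 19 mm wide; open, the fingers measure 117 mm over their backs; the gripper's body (75 mm by 190 mm) begins 51 mm behind the grasp point.
Start: joints at [65.575, 30.224, 82.088, -0, 67.689, -10.227], TCP at [0.153, 0.606, 0.248] pointing down, gripper open.
Joint ranges: [-176.69, 176.69], [-43.24, 126.21], [12.49, 139.97], [-82, 262], [0, 151.66], [-163.58, 163.58]. Speed limits (degrees/s): [159.86, 159.86, 180, 180, 180, 180].

### API

Orientations are given as a 3x3 rotation matrix whose columns are the frame's x, y, z axes.
In Python, from rig import * gives the robot as it stands.
- The arm moves only by the tool play_rows, never from a script. Its argument "commands" is a list of rows, each a list of 2 entries, a list of its own where there are three numbers: the shift along the world's x, y, z in m, then the turn, a rotation vector about the world's x, y, z in rad. A call has 1 to 10 rows; each row is the pose to reach, as a shift and turn from the pose commanded when the call began; what a row does not reach only later rows make up. A row lasts 1/8 s, in which the tool goes at most 62.5 mm and 10.7 degrees, less where a joint would pass 70% of its speed; a pose out of reach is approached as far as the arm can. A call with a gripper value outside its range is refused whole. "gripper" is the finger opening in m, from 0 to 0.087, set as the call begins (left out, the last holds). The fingers move at their own pace and stop on an object; the grip force is fixed at half the most. Time passes only in rows, so rows that repeat a pose let the fingers close. It gives the time, the measured TCP pose, the force and the opening at its end, in the units of the state.
- read_state(): the state, without advancing time (a new reading comes with each control period).
- capture(name): name is "scene" or "side" or "wrist"; returns a dict with "frame" (400x640x3 uint8, red, green, blue), "depth" (400x640 float32, m along the optical axis (not along the pixel's ray), 0 where there is no reading), "mtx" (3x3 intrinsics, pixels), "dist_coeffs" ([k1, k2, p1, p2, k3] as OpenCV has them; the pictures are not rectified), "cam_to_world" (4x4, takes a point from camera to world coordinates); the wrist camera has in their place "hand_eye" (4x4, takes a point from camera to tool coordinates, whose origin is the TCP and whose axes are the tool frame's). Camera axes: x right, y down, z forward; pixel columns grow to the right and rows downward; lengths in m; the calibration is good to about 2 mm. A picture is of the moment at which its call begins: read the wrist's pose just before it.
- hand_in(): hands the job in, once; it reports no verdict.
The state is a dict: "time_s": time; "joint_positions": joint angles; "qvel": joint speeds; "tau": joint torques, N m; "position": TCP position; "tcp_rot": TCP orientation; "force": force on the tool from outside, world axes, zero at the start; "moment": the same for the moment, N m; "opening": opening from 0.0 (shut) to 1.0 (fully open).
Only numpy, scipy, OpenCV 4.12 (cv2) and the standard library are available. Lean on these libraries where they do the work, as an engineer would, in place of code of your own. Each camera call takes 0.05 s, during which the arm holds its last target. There are 200 camera calls.

### The job

Clear the bench by nesting the three round-ended steel parts trays into one stack, right way up, on the tray that stands on the black rubber mat: the other deep tray goes in first and the shallow one last. Turn each until its outline matches the tray below, round end over round end, and set it fully home. Leave the bottom tray where it stands on its mat and do not disturb the other things on the bench.

Things in the scene. Friction and masses are not known exactly. Their poses are not given: they have to be found in the camera images.
- base_tray: Bottom tray, steel, loose, on the mat, 0.3 kg. Seen from above 130 x 60 mm: straight long sides, -x end square, +x end a half circle (r 30). 52 mm tall: body 32 mm, walls leaning in 1 in 4 downwards, then a 5 mm outward step and a vertical collar 20 mm high, 3 mm thick (mouth 124 x 54). Origin: centre of underside, mid length; x to the round end, y across, z up.
- deep_tray: Deep tray, same shape and frame as the base tray: 130 x 60 x 52 mm, about 0.26 kg, loose, on the bench, foot 104 x 34 mm. Hold it across the collar, 60 mm between the long sides, near mid length (mass centre within 5 mm). Fully home, its step rests on the rim below with 2 mm play all round; its origin is 20 mm above the base tray's. Origin: centre of underside; x to the round end.
- shallow_tray: Shallow tray, same outline, collar and frame: 130 x 60 mm, only 28 mm tall (collar 20, body 8), about 0.2 kg, loose, on the bench, foot 116 x 46 mm. Hold it across the collar near mid length. Fully home, its step rests on the deep tray's rim with 2 mm play; its origin is 44 mm above the deep tray's. A deep tray will not go home in it. Origin: centre of underside; x to the round end.
- mat: Black rubber mat 170 x 100 x 4 mm, fixed to the bench, under the base tray. Origin: centre of its underside, on the bench.
- gear: Dark steel gear wheel lying flat, 94 mm across, 34 mm high. Bystander. Origin: centre of its underside.
- bearing: Bearing ring lying flat, 52 mm across, 16 mm high. Bystander. Origin: centre of its underside.
- oil_bottle: White oil bottle with orange cap, 60 mm across, 160 mm tall. Bystander. Origin: centre of its underside.
- spanner: Steel spanner lying flat, 170 mm long along its x, 38 mm wide at most, 8 mm thick. Bystander. Origin: middle of its underside.
- bolt_pan: Rectangular aluminium pan with bolts in it, 100 x 200 x 35 mm. Bystander, not one of the nesting trays. Origin: centre of its underside.
- hammer: Hammer lying flat, 260 mm long along its x, wooden handle to -x. Bystander. Origin: middle of its underside.
- base_round_end (a point): The outermost point of the base tray's round end, on the top edge of its rim (65 mm along the tray's x from its middle, 52 mm up).
- deep_round_end (a point): The outermost point of the deep tray's round end, on the top edge of its rim (65 mm along the tray's x from its middle, 52 mm up).
- shallow_round_end (a point): The outermost point of the shallow tray's round end, on the top edge of its rim (65 mm along the tray's x from its middle, 28 mm up).

How it is judged:
By the outcome, as a careful person would: the job done as asked, in the order asked, and still so for the second after the job is handed in, with the robot touching nothing.
It also fails if it takes over 54 s, if anything falls off the work surface, if the arm or the gripper's body presses on something with over 40 N, if the wrist force passes 120 N, or if a joint passes its speed limit or range.

## Working session

There is one attempt and no reset: what is moved stays moved. The work goes in short steps, Python scripts to look and compute and a tool call to move; the robot and the scene stay as the last step left them, time stands still between calls to the robot, and variables do not carry over. Pictures are saved under pics/ and viewed, about 8 in all and at most 12, crops included, and the job is handed in when it is done.

Besides the shell and the picture viewer there is one more tool, called after "Request:" as name(argument=value, ...) on one line, values as JSON. play_rows: Moves the arm, as the interface text tells. Its arguments: {"type":"object","properties":{"commands":{"type":"array"},"gripper":{"type":"number"}},"required":["commands"]}

```bash
mkdir -p pics; ls; cat > h.py <<'E'
from rig import *
import numpy as np, cv2
def cloud(c,T=None):
    K=c["mtx"];d=c["depth"];h,w=d.shape
    u,v=np.meshgrid(np.arange(w),np.arange(h))
    p=cv2.undistortPoints(np.stack([u,v],-1).reshape(-1,1,2).astype(np.float64),np.array(K),np.array(c["dist_coeffs"])).reshape(h,w,2)
    P=np.dstack([p[...,0]*d,p[...,1]*d,d])
    if T is None: T=np.array(c["cam_to_world"])
    W=P@T[:3,:3].T+T[:3,3]
    W[d<=0]=np.nan
    return W
def wristT(s,c):
    T=np.eye(4);T[:3,:3]=np.array(s["tcp_rot"]);T[:3,3]=s["position"]
    return T@np.array(c["hand_eye"])
def save(n,im): cv2.imwrite("pics/"+n+".png",im[...,::-1])
E
python3 - <<'E'
from h import *
s=read_state();print(s)
for n in["scene","side"]:
    c=capture(n);save(n+"0",c["frame"]);np.savez(n+"0",W=cloud(c),f=c["frame"]);print(n,np.array(c["cam_to_world"]).round(3).tolist())
s=read_state();c=capture("wrist");print(np.array(c["hand_eye"]).round(3))
a=np.load("scene0.npz")["f"];b=np.load("side0.npz")["f"]
E
```

```text
pics
{'time_s': 0.0, 'joint_positions': array([ 6.55750707e+01,  3.02775117e+01,  8.21567978e+01, -2.54544902e-03,
        6.76875560e+01, -1.02271889e+01]), 'qvel': array([0.00936418, 0.05505394, 0.02718357, 0.07820805, 0.04324873,
       0.01369552]), 'tau': array([ 1.18755110e-03, -4.40036523e+01, -1.76596284e+01,  6.34217751e-02,
        5.81975095e-02, -1.44431242e-04]), 'position': array([0.15299041, 0.60528767, 0.24658487]), 'tcp_rot': array([[ 2.45251876e-01, -8.42074052e-04, -9.69459029e-01],
       [ 9.69457119e-01, -1.95359265e-03,  2.45253089e-01],
       [-2.10044930e-03, -9.99997737e-01,  3.37232422e-04]]), 'force': array([-0.90599271, -0.18373435,  0.40048378]), 'moment': array([ 0.00858915, -0.09220511,  0.04040589]), 'opening': 1.0028442624999918}
scene [[0.78, 0.458, -0.426, 1.154], [0.625, -0.549, 0.555, -0.798], [0.021, -0.699, -0.715, 1.045], [0.0, 0.0, 0.0, 1.0]]
side [[-0.961, -0.158, 0.226, 0.292], [-0.275, 0.609, -0.744, 0.947], [-0.02, -0.777, -0.629, 0.918], [0.0, 0.0, 0.0, 1.0]]
[[ 1.     0.     0.    -0.   ]
 [-0.    -0.275  0.961 -0.138]
 [ 0.    -0.961 -0.275  0.076]
 [ 0.     0.     0.     1.   ]]
```

View both.

View pics/scene0.png

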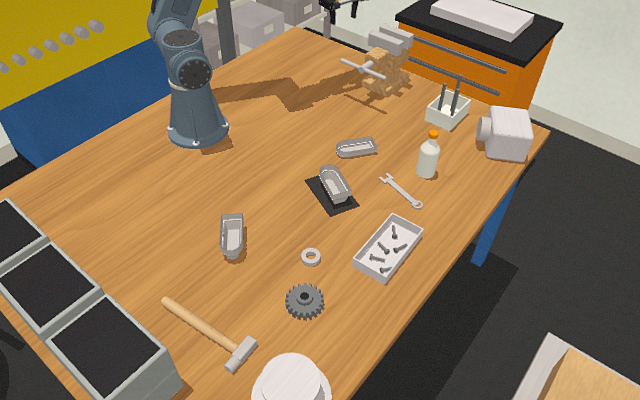

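View pics/side0.png

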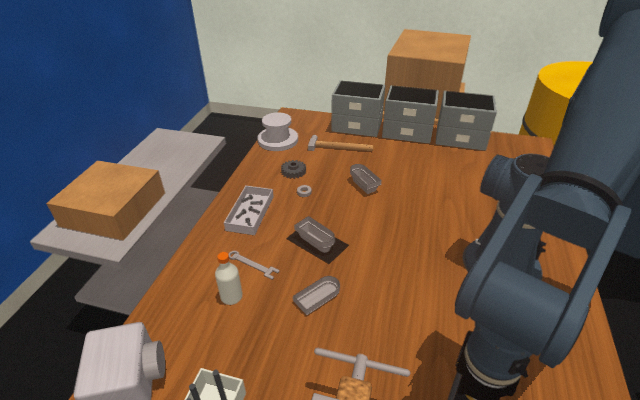

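The scene view shows the shallow tray at about (356,148), the base on its mat at (334,186) and the deep tray at (232,236). The side view has them at (317,296), (315,235) and (365,179). I'll measure the rims from the depth.

```bash
cat >> h.py <<'E'
def rimfit(P):
    """P Nx2 rim points: centre, yaw (to round end) from the hull's min rectangle"""
    hull=cv2.convexHull(P.astype(np.float32)*1000)
    (c,sz,a)=cv2.minAreaRect(hull)
    if sz[0]<sz[1]: a+=90
    L,Wd=max(sz),min(sz)
    t=np.radians(a);x=np.array([np.cos(t),np.sin(t)]);y=np.array([-x[1],x[0]])
    q=P*1000-np.array(c);lx=q@x;ly=q@y
    # squareness: width of extreme 8mm at each end
    wp=np.ptp(ly[lx>L/2-8]) if (lx>L/2-8).sum()>1 else 0
    wm=np.ptp(ly[lx<-L/2+8]) if (lx<-L/2+8).sum()>1 else 0
    if wp>wm: a+=180
    a=(a+180)%360-180
    return np.array(c)/1000,a,(L,Wd),(wp,wm),len(P)
E
python3 - <<'E'
from h import *
S={"scene":{"shallow":(356,148),"base":(334,184),"deep":(232,236)},"side":{"shallow":(317,296),"base":(315,235),"deep":(365,179)}}
H={"shallow":.028,"base":.056,"deep":.052}
for k in H:
  al=[]
  for n in S:
    W=np.load(n+"0.npz")["W"];u,v=S[n][k]
    R=W[v-40:v+40,u-40:u+40].reshape(-1,3);R=R[~np.isnan(R[:,0])]
    c=np.nanmedian(W[v-5:v+6,u-5:u+6].reshape(-1,3),0)
    R=R[np.hypot(*(R-c)[:,:2].T)<.1]
    P=R[abs(R[:,2]-H[k])<.006];al.append(P)
    print(k,n,"zmax",np.percentile(R[:,2],[50,90,99,99.9]).round(3),[np.round(q,3) for q in rimfit(P[:,:2])])
  print(k,"both",[np.round(q,3) for q in rimfit(np.vstack(al)[:,:2])])
E
```

```text
shallow scene zmax [0.003 0.023 0.032 0.035] [array([0.48 , 0.251]), np.float64(-125.408), array([130.394,  71.916]), array([63.776, 36.022]), np.int64(205)]
shallow side zmax [-0.001  0.016  0.028  0.03 ] [array([0.483, 0.253]), np.float64(-125.105), array([131.505,  62.621]), array([61.634, 33.181]), np.int64(228)]
shallow both [array([0.481, 0.253]), np.float64(-125.408), array([133.777,  71.916]), array([62.594, 36.022]), np.int64(433)]
base scene zmax [0.005 0.048 0.059 0.061] [array([0.543, 0.054]), np.float64(149.817), array([133.499,  62.402]), array([39.039, 59.63 ]), np.int64(192)]
base side zmax [0.003 0.047 0.056 0.058] [array([0.544, 0.056]), np.float64(151.69), array([132.487,  63.995]), array([34.959, 58.9  ]), np.int64(167)]
base both [array([0.544, 0.055]), np.float64(149.817), array([133.524,  64.771]), array([38.417, 64.102]), np.int64(359)]
deep scene zmax [0.002 0.038 0.055 0.057] [array([ 0.456, -0.279]), np.float64(-45.254), array([133.644,  60.985]), array([57.506, 36.299]), np.int64(208)]
deep side zmax [0.    0.044 0.052 0.055] [array([ 0.458, -0.275]), np.float64(-46.702), array([135.423,  64.736]), array([61.017, 33.902]), np.int64(119)]
deep both [array([ 0.457, -0.276]), np.float64(-46.208), array([136.836,  67.019]), array([61.004, 36.314]), np.int64(327)]
```

Base is at about (0.544, 0.055) yaw 150, deep at (0.457, -0.276) yaw -46, and shallow at (0.482, 0.253) yaw -125. The sizes and round ends agree with both pictures. I'll go above the deep tray first.

Request:
play_rows(commands=[[[0.031, -0.044, 0], [0, 0, 0]], [[0.062, -0.09, 0], [0, 0, -0.05]], [[0.093, -0.135, 0], [0, 0, -0.1]], [[0.124, -0.18, 0], [0, 0, -0.15]], [[0.155, -0.225, 0], [0, 0, -0.2]], [[0.186, -0.27, 0], [0, 0, -0.25]], [[0.217, -0.315, 0], [0, 0, -0.3]], [[0.247, -0.36, 0], [0, 0, -0.35]], [[0.27, -0.41, 0], [0, 0, -0.4]], [[0.28, -0.46, 0], [0, 0, -0.45]]], gripper=0.087)

```text
time_s: 1.4
position: [0.4347, 0.1441, 0.2476]
tcp_rot: [[0.644, 0.001, -0.765], [0.765, 0.0, 0.644], [0.001, -1.0, -0.001]]
force: [0.6, -0.1, -0.2]
opening: 0.998
```

Request:
play_rows(commands=[[[0.01, -0.055, -0.005], [0, 0, -0.02]], [[0.015, -0.11, -0.01], [0, 0, -0.04]], [[0.02, -0.165, -0.02], [0, 0, -0.06]], [[0.022, -0.22, -0.03], [0, 0, -0.08]], [[0.024, -0.275, -0.04], [0, 0, -0.1]], [[0.024, -0.33, -0.05], [0, 0, -0.105]], [[0.024, -0.38, -0.05], [0, 0, -0.105]], [[0.024, -0.42, -0.05], [0, 0, -0.105]], [[0.024, -0.421, -0.05], [0, 0, -0.105]]])

```text
time_s: 2.52
position: [0.4576, -0.2784, 0.1974]
tcp_rot: [[0.722, 0.001, -0.692], [0.692, -0.002, 0.722], [-0.0, -1.0, -0.002]]
force: [-0.4, 0.2, 0.5]
opening: 0.997
```

```bash
cat >> h.py <<'E'
def look(name,ctr,zr,rad=.09,band=.005,exclude=None):
    s=read_state();c=capture("wrist");W=cloud(c,wristT(s,c));save(name,c["frame"])
    R=W.reshape(-1,3);R=R[~np.isnan(R[:,0])]
    R=R[np.hypot(R[:,0]-ctr[0],R[:,1]-ctr[1])<rad]
    print("z pct",np.percentile(R[:,2],[10,50,90,99]).round(4))
    P=R[abs(R[:,2]-zr)<band]
    print("rim z",np.median(P[:,2]).round(4),[np.round(q,4) for q in rimfit(P[:,:2])])
    p=s["position"];j=np.degrees(np.arctan2(s["tcp_rot"][1][0],s["tcp_rot"][0][0]))
    print("tcp",np.round(p,4),"jaw",j.round(2))
    return R,P,c
E
python3 -c "
from h import *
look('w1',(.457,-.277),.052)"
```

```text
z pct [0.0009 0.264  0.2844 0.2876]
rim z 0.0522 [array([ 0.4566, -0.2775]), np.float64(-45.7426), array([129.4468,  60.2301]), array([59.9619, 39.6095]), np.int64(1708)]
tcp [ 0.4576 -0.2784  0.1974] jaw 43.78
```

View pics/w1.png

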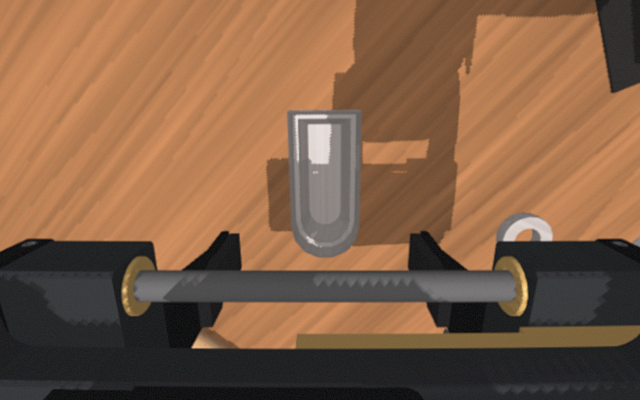

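The picture shows the deep tray at (324,185) with its round end down. The fit is 129.4 x 60.2 mm with the rim at 52.2 mm, so it matches. I'll descend and grip.

Request:
play_rows(commands=[[[-0.001, 0.001, -0.05], [0, 0, 0.009]], [[-0.001, 0.001, -0.1], [0, 0, 0.009]], [[-0.001, 0.001, -0.125], [0, 0, 0.009]], [[-0.001, 0.001, -0.137], [0, 0, 0.009]], [[-0.001, 0.001, -0.137], [0, 0, 0.009]]])

```text
time_s: 3.2
position: [0.4562, -0.2731, 0.0603]
tcp_rot: [[0.712, -0.001, -0.702], [0.702, 0.001, 0.712], [0.0, -1.0, 0.001]]
force: [-0.8, -0.1, -0.1]
opening: 0.999
```

Request:
play_rows(commands=[[[0, 0, 0], [0, 0, 0]], [[0, 0, 0], [0, 0, 0]], [[0, 0, 0], [0, 0, 0]], [[0, 0, 0], [0, 0, 0]], [[0, 0, 0], [0, 0, 0]], [[0, 0, 0], [0, 0, 0]]], gripper=0.05)

```text
time_s: 3.95
position: [0.4564, -0.2746, 0.0612]
tcp_rot: [[0.713, 0.001, -0.701], [0.701, -0.001, 0.713], [-0.0, -1.0, -0.001]]
force: [-1.4, -0.6, 5.5]
opening: 0.687
```

Request:
play_rows(commands=[[[0, 0, 0.01], [0, 0, 0]], [[0, 0, 0.04], [0, 0, 0]], [[0, 0, 0.08], [0, 0, 0]], [[0, 0, 0.12], [0, 0, 0]], [[0, 0, 0.14], [0, 0, 0]], [[0, 0, 0.14], [0, 0, 0]]])

```text
time_s: 4.7
position: [0.4568, -0.2744, 0.202]
tcp_rot: [[0.713, 0.003, -0.701], [0.701, -0.002, 0.713], [0.0, -1.0, -0.003]]
force: [-0.1, -0.0, -3.0]
opening: 0.686
```

```bash
python3 - <<'E'
from h import *
s=read_state();c=capture("wrist");W=cloud(c,wristT(s,c));save("w2",c["frame"])
R=np.array(s["tcp_rot"]);Lc=(W-np.array(s["position"]))@R
np.save("w2",Lc)
print(s["position"],s["force"],s["opening"])
m=(abs(Lc[...,0])<.04)&(Lc[...,1]>.0)&(Lc[...,1]<.07)
P=Lc[m];print(len(P))
for y0 in np.arange(0,.07,.005):
    Q=P[(P[:,1]>=y0)&(P[:,1]<y0+.005)]
    if len(Q)>5: print(y0.round(3),len(Q),Q[:,0].min().round(4),Q[:,0].max().round(4),Q[:,2].min().round(4),Q[:,2].max().round(4))
E
```

```text
[ 0.45677938 -0.27436544  0.20200546] [-0.12088755 -0.02970353 -3.03571503] 0.6862116828610001
23842
0.0 321 -0.039 0.0389 0.0001 0.0117
0.005 3561 -0.0389 0.0389 -0.0388 0.0626
0.01 1010 -0.0387 0.0387 -0.0428 0.0627
0.015 878 -0.0388 0.0389 -0.0468 0.0627
0.02 1114 -0.0385 0.0385 -0.0506 0.0627
0.025 3503 -0.0335 0.0342 -0.0544 0.0627
0.03 1467 -0.0231 0.0231 -0.0583 0.0546
0.035 1543 -0.0218 0.0222 -0.0594 0.0541
0.04 1325 -0.0206 0.0207 -0.0584 0.0524
0.045 1221 -0.0193 0.0196 -0.0568 0.0513
0.05 1031 -0.018 0.0182 -0.056 0.0501
0.055 6868 -0.0167 0.0172 -0.0547 0.0488
```

View pics/w2.png

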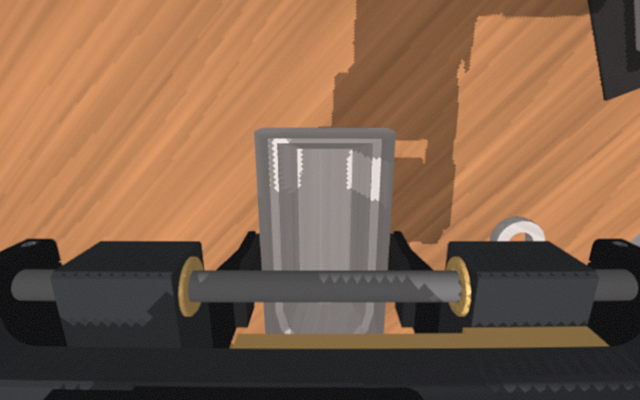

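The deep tray is held level, sitting 2.3 mm towards -z of the tool. I'll carry it to a spot where the wrist camera can see the base past it.

Request:
play_rows(commands=[[[0, 0.005, 0.03], [0, 0, -0.05]], [[0, 0.02, 0.06], [0, 0, -0.17]], [[0, 0.04, 0.09], [0, 0, -0.33]], [[0, 0.06, 0.11], [0, 0, -0.5]], [[0, 0.08, 0.13], [0, 0, -0.67]], [[0, 0.1, 0.148], [0, 0, -0.84]], [[0, 0.13, 0.148], [0, 0, -1.01]], [[0, 0.155, 0.148], [0, 0, -1.18]], [[0, 0.18, 0.148], [0, 0, -1.35]], [[0, 0.205, 0.148], [0, 0, -1.5]]])

```text
time_s: 6.0
position: [0.4552, -0.0678, 0.3465]
tcp_rot: [[0.746, -0.004, 0.666], [-0.666, 0.002, 0.746], [-0.004, -1.0, -0.001]]
force: [0.9, -0.2, -3.5]
opening: 0.686
```

Request:
play_rows(commands=[[[-0.001, 0.025, 0], [0, 0, -0.17]], [[-0.002, 0.05, 0], [0, 0, -0.34]], [[-0.003, 0.075, 0], [0, 0, -0.51]], [[-0.004, 0.1, 0], [0, 0, -0.68]], [[-0.005, 0.125, 0], [0, 0, -0.85]], [[-0.006, 0.145, 0], [0, 0, -1.02]], [[-0.007, 0.165, 0], [0, 0, -1.19]], [[-0.008, 0.178, 0], [0, 0, -1.32]], [[-0.008, 0.18, 0], [0, 0, -1.371]], [[-0.008, 0.18, 0], [0, 0, -1.371]]])

```text
time_s: 7.25
position: [0.4473, 0.1111, 0.3468]
tcp_rot: [[-0.499, -0.004, 0.867], [-0.867, 0.0, -0.499], [0.002, -1.0, -0.004]]
force: [0.2, 0.4, -2.6]
opening: 0.686
```

```bash
python3 - <<'E'
from h import *
s=read_state()
R,P,c=look('w3',(.544,.055),.056)
W=cloud(c,wristT(s,c));Rt=np.array(s["tcp_rot"]);L=(W-np.array(s["position"]))@Rt
m=(abs(L[...,0])<.035)&(L[...,1]>.003)&(L[...,1]<.011)&(L[...,2]>.03);Q=L[m]
print("held rim z edge",np.percentile(Q[:,2],[99]),"x",np.percentile(Q[:,0],[1,99]))
for a,b in((-.025,-.01),(-.01,.01),(.01,.025)):
    q=Q[(Q[:,0]>a)&(Q[:,0]<b)];print(np.percentile(q[:,2],95))
print(s["force"],s["opening"])
E
```

```text
z pct [0.0036 0.4074 0.4325 0.4374]
rim z 0.0563 [array([0.5419, 0.0541]), np.float64(150.3034), array([129.3803,  60.3627]), array([37.9757, 60.2227]), np.int64(913)]
tcp [0.4473 0.1111 0.3468] jaw -119.91
held rim z edge [0.06236433] x [-0.02960922  0.030174  ]
0.06231842143469213
0.06232120287731808
0.062333000612071386
[ 0.19599145  0.40376638 -2.58694875] 0.6859088134738031
```

View pics/w3.png

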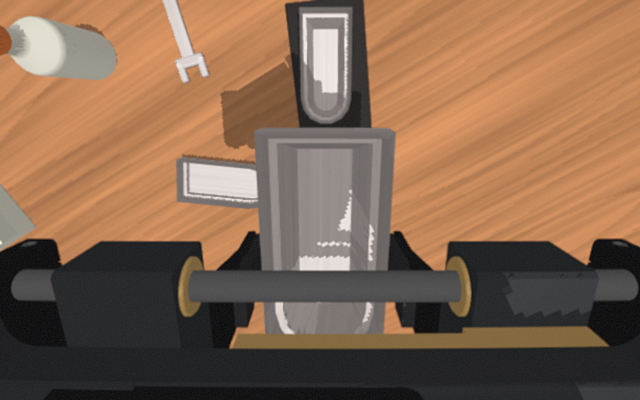

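The picture shows the base past the held tray at about (326,65), with its round end down in the image, the same as the held tray. The fit is 129.4 x 60.4 mm, yaw 150.3. I'll move over it.

Request:
play_rows(commands=[[[0.03, -0.018, -0.01], [0, 0, 0.004]], [[0.065, -0.039, -0.04], [0, 0, 0.004]], [[0.09, -0.054, -0.09], [0, 0, 0.004]], [[0.097, -0.058, -0.14], [0, 0, 0.004]], [[0.097, -0.058, -0.185], [0, 0, 0.004]], [[0.097, -0.058, -0.205], [0, 0, 0.004]], [[0.097, -0.058, -0.212], [0, 0, 0.004]], [[0.097, -0.058, -0.212], [0, 0, 0.004]], [[0.097, -0.058, -0.212], [0, 0, 0.004]]])

```text
time_s: 8.43
position: [0.5461, 0.0528, 0.1376]
tcp_rot: [[-0.496, 0.002, 0.868], [-0.868, -0.0, -0.496], [-0.001, -1.0, 0.002]]
force: [-0.4, 0.2, -2.5]
opening: 0.688
```

```bash
python3 - <<'E'
from h import *
s=read_state();print(s["position"],np.round(s["tcp_rot"],4).tolist(),s["force"])
c=capture("side");a=c["frame"];W=cloud(c);d=capture("scene");b=d["frame"]
print(W[200:270:10,290:345:10,2].round(3))
A=cv2.resize(a[160:280,250:380],(390*1,360));B=cv2.resize(b[120:240,270:400],(390,360));save("t1",np.hstack([A,B]))
E
```

```text
[0.54613754 0.05276045 0.13761911] [[-0.4961, 0.0024, 0.8683], [-0.8683, -0.0003, -0.4961], [-0.001, -1.0, 0.0022]] [-0.39564446  0.15078387 -2.53831737]
[[ 0.22   0.225  0.207  0.147  0.001 -0.004]
 [-0.001  0.207  0.096  0.115 -0.006  0.001]
 [-0.     0.075  0.118  0.086  0.105 -0.001]
 [-0.006  0.053  0.016  0.096  0.054 -0.004]
 [ 0.006  0.002  0.038  0.004  0.027  0.005]
 [-0.002 -0.002  0.007  0.008  0.003 -0.   ]
 [-0.002 -0.004 -0.    -0.     0.006 -0.001]]
```

View pics/t1.png

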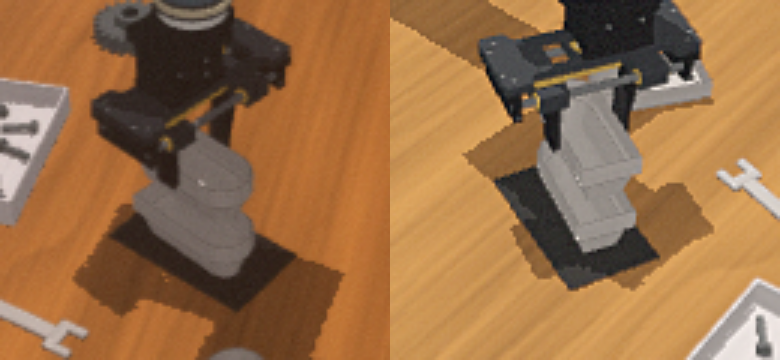

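Both views show the deep tray above the base, with round end over round end and the outlines aligned. I'll correct 2 mm and go down part way.

Request:
play_rows(commands=[[[-0.002, 0, -0.01], [0, 0, -0.003]], [[-0.002, 0, -0.022], [0, 0, -0.003]], [[-0.002, 0, -0.032], [0, 0, -0.003]], [[-0.002, 0, -0.038], [0, 0, -0.003]], [[-0.002, 0, -0.038], [0, 0, -0.003]], [[-0.002, 0, -0.038], [0, 0, -0.003]]])

```text
time_s: 9.28
position: [0.5435, 0.0529, 0.0986]
tcp_rot: [[-0.499, 0.0, 0.867], [-0.867, -0.0, -0.499], [-0.0, -1.0, 0.0]]
force: [0.3, -0.0, -2.6]
opening: 0.688
```

Request:
play_rows(commands=[[[0.0005, 0, -0.003], [0, 0, 0]], [[0.0005, 0, -0.006], [0, 0, 0]], [[0.0005, 0, -0.009], [0, 0, 0]], [[0.0005, 0, -0.011], [0, 0, 0]], [[0.0005, 0, -0.011], [0, 0, 0]]])

```text
time_s: 9.9
position: [0.5436, 0.0529, 0.0873]
tcp_rot: [[-0.499, -0.0, 0.867], [-0.867, 0.0, -0.499], [0.0, -1.0, -0.0]]
force: [-0.2, -0.4, -1.7]
opening: 0.687
```

Request:
play_rows(commands=[[[0, 0, -0.001], [0, 0, 0]], [[0, 0, -0.002], [0, 0, 0]], [[0, 0, -0.003], [0, 0, 0]], [[0, 0, -0.003], [0, 0, 0]]])

```text
time_s: 10.4
position: [0.5438, 0.0529, 0.0852]
tcp_rot: [[-0.499, 0.0, 0.867], [-0.867, -0.0, -0.499], [-0.0, -1.0, 0.0]]
force: [-1.1, 0.1, 4.3]
opening: 0.686
```

The force rose by about 7 N at the expected height (85 mm). I'll release, raise and look.

Request:
play_rows(commands=[[[0, 0, 0], [0, 0, 0]], [[0, 0, 0], [0, 0, 0]], [[0, 0, 0], [0, 0, 0]], [[0, 0, 0.015], [0, 0, 0]], [[0, 0, 0.05], [0, 0, 0]], [[0, 0, 0.1], [0, 0, 0]], [[0, 0, 0.14], [0, 0, 0]], [[0, 0, 0.145], [0, 0, 0]], [[0, 0, 0.145], [0, 0, 0]]], gripper=0.087)

```text
time_s: 11.52
position: [0.5435, 0.0529, 0.2301]
tcp_rot: [[-0.499, 0.001, 0.867], [-0.867, -0.0, -0.499], [-0.0, -1.0, 0.001]]
force: [-0.6, 0.0, 0.3]
opening: 0.996
```

```bash
python3 - <<'E'
from h import *
R,P,c=look('w4',(.542,.054),.076)
print(read_state()["force"])
P2=R[abs(R[:,2]-.056)<.004];print(len(P2))
a=capture("side");b=capture("scene")
A=cv2.resize(a["frame"][190:290,260:390],(390,300));B=cv2.resize(b["frame"][130:230,270:400],(390,300))
save("t2",np.vstack([np.hstack([A,B]),cv2.resize(c["frame"],(780,300))[:290]]))
E
```

```text
z pct [0.0049 0.2982 0.3173 0.3204]
rim z 0.0763 [array([0.5418, 0.0538]), np.float64(149.9366), array([129.2155,  60.1723]), array([39.0085, 59.5167]), np.int64(1586)]
tcp [0.5435 0.0529 0.2301] jaw -119.92
[0.29937768 0.63864999 0.75328017]
1736
```

View pics/t2.png

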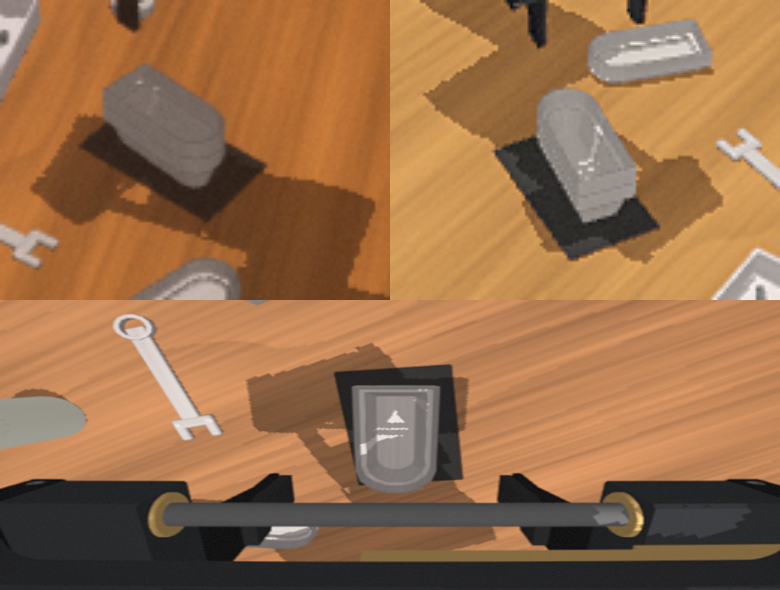

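The deep tray is home: its rim is at 76.3 mm with the outline intact, and the views show even steps and the mat unmoved. Next is the shallow tray.

Request:
play_rows(commands=[[[-0.006, 0.02, 0], [0, 0, 0.16]], [[-0.012, 0.045, 0], [0, 0, 0.33]], [[-0.02, 0.07, 0], [0, 0, 0.5]], [[-0.03, 0.095, 0], [0, 0, 0.67]], [[-0.038, 0.12, -0.005], [0, 0, 0.84]], [[-0.046, 0.145, -0.01], [0, 0, 1.01]], [[-0.052, 0.17, -0.02], [0, 0, 1.18]], [[-0.058, 0.19, -0.03], [0, 0, 1.35]], [[-0.0615, 0.2, -0.04], [0, 0, 1.478]], [[-0.0615, 0.2, -0.04], [0, 0, 1.478]]])

```text
time_s: 12.92
position: [0.4806, 0.2531, 0.1875]
tcp_rot: [[0.817, -0.005, 0.577], [-0.577, -0.001, 0.817], [-0.003, -1.0, -0.004]]
force: [0.4, -0.8, 0.2]
opening: 1.003
```

```bash
python3 - <<'E'
from h import *
look('w5',(.482,.2535),.028)
for n,(u,v) in {"scene":(428,160),"side":(230,285)}.items():
    W=np.load(n+"0.npz")["W"];print("bottle",n,np.nanmedian(W[v-4:v+5,u-4:u+5].reshape(-1,3),0).round(3))
W=np.load("scene0.npz")["W"];print("spanner",W[178,385].round(3),W[205,418].round(3))
E
```

```text
z pct [0.0006 0.2534 0.2745 0.2777]
rim z 0.0283 [array([0.4816, 0.2511]), np.float64(-125.8363), array([129.7348,  60.1835]), array([59.5202, 38.6358]), np.int64(1553)]
tcp [0.4806 0.2531 0.1875] jaw -35.24
bottle scene [0.724 0.284 0.077]
bottle side [0.694 0.333 0.077]
spanner [0.631 0.203 0.006] [nan nan nan]
```

View pics/w5.png

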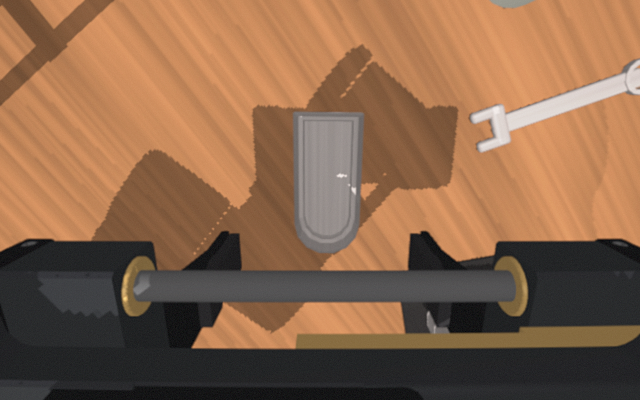

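The shallow tray is at (328,182) with its round end down, and the fit is 129.7 x 60.2 mm with the rim at 28.3 mm. The surroundings are clear, so I'll grasp it.

Request:
play_rows(commands=[[[0.001, -0.002, -0.05], [0, 0, -0.01]], [[0.001, -0.002, -0.1], [0, 0, -0.01]], [[0.001, -0.002, -0.135], [0, 0, -0.01]], [[0.001, -0.002, -0.15], [0, 0, -0.01]], [[0.001, -0.002, -0.151], [0, 0, -0.01]], [[0.001, -0.002, -0.151], [0, 0, -0.01]]])

```text
time_s: 13.72
position: [0.4844, 0.251, 0.0397]
tcp_rot: [[0.811, 0.002, 0.586], [-0.586, 0.001, 0.811], [0.002, -1.0, 0.002]]
force: [0.0, 0.3, 0.5]
opening: 1.001
```

Request:
play_rows(commands=[[[0, 0, 0], [0, 0, 0]], [[0, 0, 0], [0, 0, 0]], [[0, 0, 0], [0, 0, 0]], [[0, 0, 0], [0, 0, 0]], [[0, 0, 0], [0, 0, 0]], [[0, 0, 0], [0, 0, 0]]], gripper=0.05)

```text
time_s: 14.48
position: [0.4831, 0.251, 0.0389]
tcp_rot: [[0.811, -0.0, 0.585], [-0.585, 0.0, 0.811], [-0.0, -1.0, -0.0]]
force: [-1.4, 1.5, 5.2]
opening: 0.687
```

Request:
play_rows(commands=[[[0, 0, 0.01], [0, 0, 0]], [[0, 0, 0.04], [0, 0, 0]], [[0, 0, 0.09], [0, 0, 0]], [[0, 0, 0.14], [0, 0, 0]], [[0, -0.01, 0.19], [0, 0, -0.1]], [[-0.005, -0.03, 0.24], [0, 0, -0.26]], [[-0.01, -0.05, 0.28], [0, 0, -0.43]], [[-0.018, -0.07, 0.305], [0, 0, -0.6]], [[-0.025, -0.09, 0.311], [0, 0, -0.77]], [[-0.03, -0.11, 0.311], [0, 0, -0.94]]])

```text
time_s: 15.72
position: [0.4527, 0.1401, 0.3503]
tcp_rot: [[0.0, 0.001, 1.0], [-1.0, -0.0, 0.0], [0.0, -1.0, 0.001]]
force: [-0.7, -0.1, -2.2]
opening: 0.687
```

Request:
play_rows(commands=[[[-0.003, -0.012, 0], [0, 0, -0.17]], [[-0.005, -0.022, 0], [0, 0, -0.34]], [[-0.0065, -0.03, 0], [0, 0, -0.48]], [[-0.0065, -0.032, 0], [0, 0, -0.53]], [[-0.0065, -0.032, 0], [0, 0, -0.53]], [[-0.0065, -0.032, 0], [0, 0, -0.53]]])

```text
time_s: 16.48
position: [0.4465, 0.1089, 0.3494]
tcp_rot: [[-0.5, -0.0, 0.866], [-0.866, -0.0, -0.5], [0.0, -1.0, -0.0]]
force: [-0.4, -0.0, -2.2]
opening: 0.685
```

```bash
python3 - <<'E'
from h import *
s=read_state()
R,P,c=look('w6',(.542,.054),.076)
W=cloud(c,wristT(s,c));Rt=np.array(s["tcp_rot"]);L=(W-np.array(s["position"]))@Rt
m=(abs(L[...,0])<.035)&(L[...,1]>.003)&(L[...,1]<.013)&(L[...,2]>.03);Q=L[m]
print("held rim z edge",np.percentile(Q[:,2],[95,99]),"x",np.percentile(Q[:,0],[1,99]),"y",np.percentile(Q[:,1],[5,50,95]))
for a,b in((-.025,-.01),(-.01,.01),(.01,.025)):
    q=Q[(Q[:,0]>a)&(Q[:,0]<b)];print(np.percentile(q[:,2],95))
print(s["force"],s["opening"])
E
```

```text
z pct [0.0044 0.4111 0.4357 0.44  ]
rim z 0.0762 [array([0.5429, 0.0531]), np.float64(149.9061), array([127.2691,  60.4974]), array([41.1349, 59.9165]), np.int64(979)]
tcp [0.4465 0.1089 0.3494] jaw -119.99
held rim z edge [0.06380533 0.06388477] x [-0.02978393  0.03006411] y [0.00941666 0.01046907 0.01172062]
0.06383251808136982
0.06385152273495297
0.06386858276735072
[-0.37948431 -0.04308442 -2.2180944 ] 0.6847663461041278
```

View pics/w6.png

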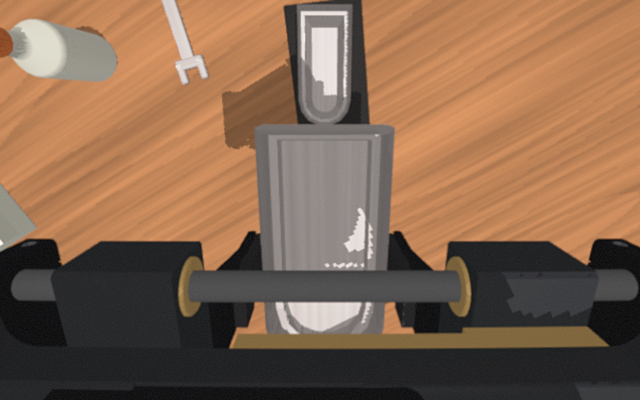

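The stack is in view at (325,65), with its tip just hidden by the held tray (127 mm visible). The shallow tray is held squarely with its round end the same way. I'll hover over the stack.

Request:
play_rows(commands=[[[0.03, -0.018, -0.01], [0, 0, 0]], [[0.065, -0.038, -0.04], [0, 0, 0]], [[0.09, -0.052, -0.09], [0, 0, 0]], [[0.0964, -0.0558, -0.14], [0, 0, 0]], [[0.0964, -0.0558, -0.185], [0, 0, 0]], [[0.0964, -0.0558, -0.208], [0, 0, 0]], [[0.0964, -0.0558, -0.219], [0, 0, 0]], [[0.0964, -0.0558, -0.219], [0, 0, 0]], [[0.0964, -0.0558, -0.219], [0, 0, 0]], [[0.0964, -0.0558, -0.219], [0, 0, 0]]])

```text
time_s: 17.77
position: [0.544, 0.0531, 0.1318]
tcp_rot: [[-0.5, 0.003, 0.866], [-0.866, -0.0, -0.5], [-0.001, -1.0, 0.002]]
force: [-0.4, -0.6, -2.1]
opening: 0.684
```

Request:
play_rows(commands=[[[0, 0, 0], [0, 0, 0]], [[0, 0, 0], [0, 0, 0]]])

```text
time_s: 18.02
position: [0.5433, 0.0531, 0.131]
tcp_rot: [[-0.5, 0.001, 0.866], [-0.866, -0.0, -0.5], [-0.0, -1.0, 0.001]]
force: [0.1, 1.4, -3.0]
opening: 0.688
```

Settled within 0.5 mm of the target. I'll descend slowly.

Request:
play_rows(commands=[[[0, 0, -0.004], [0, 0, 0]], [[0, 0, -0.008], [0, 0, 0]], [[0, 0, -0.012], [0, 0, 0]], [[0, 0, -0.014], [0, 0, 0]], [[0, 0, -0.016], [0, 0, 0]], [[0, 0, -0.018], [0, 0, 0]], [[0, 0, -0.02], [0, 0, 0]], [[0, 0, -0.02], [0, 0, 0]]])

```text
time_s: 19.02
position: [0.5431, 0.0531, 0.1104]
tcp_rot: [[-0.5, -0.0, 0.866], [-0.866, 0.0, -0.5], [0.0, -1.0, -0.0]]
force: [-0.5, -0.2, -2.3]
opening: 0.689
```

Request:
play_rows(commands=[[[0, 0, -0.001], [0, 0, 0]], [[0, 0, -0.002], [0, 0, 0]], [[0, 0, -0.003], [0, 0, 0]], [[0, 0, -0.004], [0, 0, 0]], [[0, 0, -0.0045], [0, 0, 0]], [[0, 0, -0.0045], [0, 0, 0]]])

```text
time_s: 19.77
position: [0.5432, 0.0531, 0.1069]
tcp_rot: [[-0.501, 0.0, 0.866], [-0.866, -0.0, -0.501], [-0.0, -1.0, 0.0]]
force: [-1.3, 0.3, 4.2]
opening: 0.687
```

Contact came at 106.9 mm (expected 106.5). I'll release and rise.

Request:
play_rows(commands=[[[0, 0, 0], [0, 0, 0]], [[0, 0, 0], [0, 0, 0]], [[0, 0, 0], [0, 0, 0]], [[0, 0, 0.015], [0, 0, 0]], [[0, 0, 0.05], [0, 0, 0]], [[0, 0, 0.1], [0, 0, 0]], [[0, 0, 0.14], [0, 0, 0]], [[0, 0, 0.145], [0, 0, 0]], [[0, 0, 0.145], [0, 0, 0]]], gripper=0.087)

```text
time_s: 20.9
position: [0.5429, 0.0531, 0.2515]
tcp_rot: [[-0.501, 0.001, 0.866], [-0.866, -0.0, -0.501], [-0.0, -1.0, 0.001]]
force: [0.2, 0.0, 0.4]
opening: 1.0
```

```bash
python3 - <<'E'
from h import *
R,P,c=look('w7',(.542,.054),.096)
# tilt: rim height plane fit
A=np.c_[P[:,:2]-P[:,:2].mean(0),np.ones(len(P))];print("rim slope",np.linalg.lstsq(A,P[:,2],rcond=None)[0].round(4))
a=capture("side");b=capture("scene")
A=cv2.resize(a["frame"][190:290,260:390],(390,300));B=cv2.resize(b["frame"][130:230,270:400],(390,300))
save("t3",np.vstack([np.hstack([A,B]),cv2.resize(b["frame"],(780,488))[:290]]))
print(read_state()["time_s"])
E
```

```text
z pct [0.0702 0.3199 0.3387 0.3418]
rim z 0.0962 [array([0.5425, 0.0532]), np.float64(149.981), array([129.1411,  60.2837]), array([40.0182, 59.8708]), np.int64(1592)]
tcp [0.5429 0.0531 0.2515] jaw -120.04
rim slope [ 0.0064 -0.0016  0.0959]
21.05
```

View pics/t3.png

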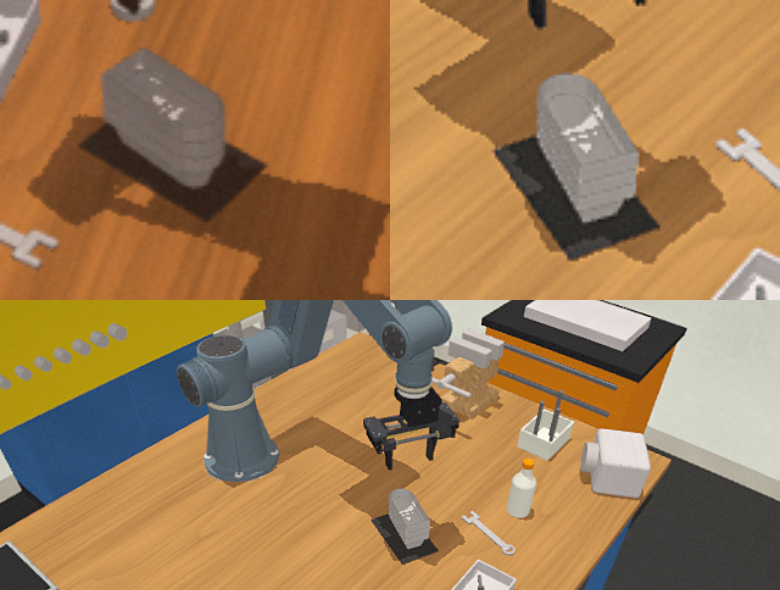

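The stack is even: top rim at 96.2 mm (96 expected), level, yaw 150, and the bystanders look undisturbed. I'll hand in.

```bash
python3 -c "
from rig import *
print(hand_in())"
```

```text
the job is handed in; nothing more can be done
None
```

All three trays are nested on the mat: the deep tray went into the base tray first, then the shallow one on top. Each was turned so its round end lies over the round end below. I released the stack, raised the gripper clear and handed the job in at about 21 s.

| Check | Measured | Expected |
|---|---|---|
| Deep tray rim height | 76.3 mm | 76 mm |
| Shallow tray rim height | 96.2 mm | 96 mm |
| Outline of the finished stack | 129.1 x 60.3 mm | 130 x 60 mm |
| Stack direction (yaw) | 150.0° | 150.3° (base tray before stacking) |

- **Position:** the top tray's centre is within about 1 mm of where I measured the base tray before stacking. I didn't re-measure the base tray itself afterwards; in the pictures it stands in the same place on the mat.
- **Level:** the top rim slopes less than 0.7%.
- **Force:** setting each tray down changed the wrist reading by only about 7 N, and no reading came near the limits.
- **Other things on the bench:** the bottle, spanner and pan look unmoved in the last pictures. The gear, bearing and hammer weren't in the last view I looked at; the arm's path stayed above them.
- **One disagreement:** the last look at the stack before placing the shallow tray gave 127 mm length, because the held tray hid the tip. I used the earlier clear measurement for the placing.

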